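# Rake the finishing stones level in the drying tray

### The job

In the steel drying tray the green finishing stones are heaped two deep in the far half. Pick up the red-tined hand rake and draw the two top stones towards you, off the lower ones and onto the bare near half, so that all four lie flat on the tray floor in one even layer. Touch the stones only with the rake, and when done lay the rake back on its wooden block as it was.

Things in the scene. Friction and masses are not known exactly. Their poses are not given: they have to be found in the camera images.
- tray: Shallow steel tray fixed to the bench, 250 (x) x 170 (y) x 28 mm high, walls and floor 5 mm. Origin: centre of the underside. +x runs along its length to the far end, where the stones are heaped two side by side (either side of the centre line), two deep, centres 35 to 45 mm beyond the middle; -x to the bare end nearer the robot.
- rake_grip (a point): Grip point near balance of the 0.16 kg hand rake: centre of its level wooden handle (22 wide, 18 high), 61 mm above the bench. x: along the handle to the head; z up. Red head 70 mm ahead: 112 mm wide bar, six 6 mm tines 20 apart, straight down, tips 61 mm below this point, standing on the bench. Handle ends 150 mm behind; its rear lies on a fixed block 52 high, 100 behind, lips 58 apart.
- low_left_mid (a point): Lower stone on the tray's +y side, lying on the tray floor (centre 16 mm above the bench, top 27 mm): a dull green ceramic finishing stone, a block 42 (tray x) x 40 x 22 mm with rounded edges, about 85 g. The point is the block's centre.
- low_right_mid (a point): Lower stone on the tray's -y side, lying on the tray floor: a dull green ceramic finishing stone, a block 42 (tray x) x 40 x 22 mm with rounded edges, about 85 g. The point is the block's centre.
- top_left_mid (a point): Upper stone on the tray's +y side, lying on the lower one (centre 38 mm above the bench, top 49 mm): a dull green ceramic finishing stone, a block 42 (tray x) x 40 x 22 mm with rounded edges, about 85 g. The point is the block's centre.
- top_right_mid (a point): Upper stone on the tray's -y side, lying on the lower one: a dull green ceramic finishing stone, a block 42 (tray x) x 40 x 22 mm with rounded edges, about 85 g. The point is the block's centre.
Mind the look-alikes: they are no part of the job. Leave any blue or pink look-alike of the part that bears top_right_mid alone.

How it is judged:
By the outcome, as a careful person would: the job done as asked, in the order asked, and still so for the second after the job is handed in, with the robot touching nothing.
It also fails if it takes over 51 s, if anything falls off the work surface, if the arm or the gripper's body presses on something with over 40 N, if the wrist force passes 120 N, or if a joint passes its speed limit or range.

### The arm

A 6-joint arm with a two-finger parallel gripper is mounted at the origin on the work surface. World frame = base frame: x ahead of the robot, y to its left, z up, the work surface at z = 0. Lengths are in mm, angles in rad, forces in N, time in s.
With the tool pointing down it reaches from about 350 to 775 mm from the base axis. Payload 7.3 kg.
Tool frame: the origin (TCP) lies on the centre line of the jaws, within the pads' length; the fingertips stand 22 mm ahead of it and the grasp point (between the pads) lies 3 mm ahead of it; x points along the fingers, z is the direction in which the jaws open and shut, and the axes are right-handed (so a half turn about x gives the same grasp; the last joint's range is limited). The gripper opens to 92 mm and grips with 3 to 60 N. Pads are 19 mm wide; open, the fingers measure 130 mm over their backs; the gripper's body (75 mm by 190 mm) begins 47 mm behind the grasp point.
Start: joints at [1.006, 0.342, 1.524, -0, 1.275, -0.146], TCP at [213.486, 479.653, 248.741] pointing down, gripper open.
Joint ranges: [-2.53, 2.53], [-0.77, 2.02], [0.04, 2.7], [-1, 4.14], [0.28, 2.66], [-3.11, 3.11]. Speed limits (rad/s): [2.57, 2.57, 3.14, 3.14, 3.14, 3.14].

### API

Orientations are given as [roll, pitch, yaw] about the fixed x, y, z axes, in that order (R = Rz(yaw) Ry(pitch) Rx(roll)).
In Python, from plant import readout, imaging, bot gives the robot as it stands.
- The arm moves only by the tool arm_command, never from a script. Its argument "plan" is a list of rows, each an object of numbers: "tx", "ty", "tz": the shift along the tool's x, y, z in cm; "wx", "wy", "wz": the turn, a rotation vector about the tool's x, y, z in rad; "jaw": the opening, from -1 (shut) to 1 (fully open). In form: [{"tx": .., "ty": .., "tz": .., "wx": .., "wy": .., "wz": .., "jaw": ..}, ...]. A call has 1 to 20 rows; each row shifts and turns the commanded pose from where the row before left it, along the tool's axes as they then stand; what a row does not reach is not made up. A row lasts 1/10 s, in which the tool goes at most 50 mm and 8.59 degrees, less where a joint would pass 70% of its speed; a pose out of reach is approached as far as the arm can. A call with a gripper value outside its range is refused whole. The fingers move at their own pace and stop on an object; the grip force is fixed at half the most. Time passes only in rows, so rows that do not move let the fingers close. It gives the time, the measured TCP pose, the force and the opening at its end, in the units of the state.
- readout.get_obs(): the state, without advancing time (a new reading comes with each control period).
- imaging.capture(name): name is "side" or "top"; returns the picture (420x560x3 uint8, blue, green, red); there is no depth.
- imaging.get_calibration(name): a dict with "fx", "fy", "cx", "cy" (pixels), "position" and "rotation" of the camera in the world. Camera axes: x right, y up, looking along -z (the intrinsics and any distortion apply to the point x, -y, -z); pixel columns grow to the right and rows downward; lengths in mm; the calibration is good to about 2 mm. A picture is of the moment at which its call begins. get_calibration takes no time and is no camera call.
- bot.close_job(): hands the job in, once; it reports no verdict.
The state is a dict: "time": time; "joint_positions": joint angles; "dq": joint speeds; "tau": joint torques, N m; "tool_pos": TCP position; "tcp_rot": TCP orientation; "contact_force": force on the tool from outside, world axes, zero at the start; "moment": the same for the moment, N m; "grip_width": finger opening in mm.
Only numpy, scipy, OpenCV 4.12 (cv2) and the standard library are available. Lean on these libraries where they do the work, as an engineer would, in place of code of your own. Each camera call takes 0.05 s, during which the arm holds its last target.

## Working session

There is one attempt and no reset: what is moved stays moved. The work goes in short steps, Python scripts to look and compute and a tool call to move; the robot and the scene stay as the last step left them, time stands still between calls to the robot, and variables do not carry over. Pictures are saved under pics/ and viewed, and the job is handed in when it is done.

Besides the shell and the picture viewer there is one more tool, called after "Request:" as name(argument=value, ...), one argument or row to a line, values as JSON. arm_command: Moves the arm, as the interface text tells. Its arguments: {"type":"object","properties":{"plan":{"type":"array"}},"required":["plan"]}

```bash
mkdir -p pics
python3 - <<'E'
from plant import readout, imaging
import cv2
for n in("side","top"):
    cv2.imwrite(f"pics/{n}0.png",imaging.capture(n)); print(n,imaging.get_calibration(n))
o=readout.get_obs();print(o)
E
```

```text
side {'fx': 379.29433083296436, 'fy': 379.29433083296436, 'cx': 280.75350924857264, 'cy': 208.9945364514598, 'position': array([ 308.83585845, -654.59120469,  454.11894928]), 'rotation': array([ 1.03988571, -0.00411717, -0.40772063])}
top {'fx': 505.95479430952463, 'fy': 505.95479430952463, 'cx': 284.9115079967589, 'cy': 218.32929803076664, 'position': array([ 499.76353001,  -71.08362364, 1039.95471529]), 'rotation': array([ 0.05594249,  0.02476944, -1.55948486])}
{'time': 0.1, 'joint_positions': array([ 1.00600622e+00,  3.42652441e-01,  1.52491411e+00, -2.71756475e-05,
        1.27536498e+00, -1.46005846e-01]), 'dq': array([ 1.69136204e-03, -7.59676418e-04, -2.29774044e-03,  8.67072085e-05,
       -1.72689494e-03,  3.70768592e-04]), 'tau': array([ 2.51364130e-03, -4.32007742e+01, -2.44693977e+01,  7.19201728e-02,
        5.25799650e-02, -1.05009080e-04]), 'tool_pos': array([213.30723091, 479.3622116 , 248.11731515]), 'tcp_rot': array([ 3.01499442,  1.5694572 , -2.11617089]), 'contact_force': array([0.09114318, 0.34095744, 0.36584491]), 'moment': array([-0.01588407, -0.05268801, -0.06273972]), 'grip_width': 91.34154053840986}
```

View pics/side0.png

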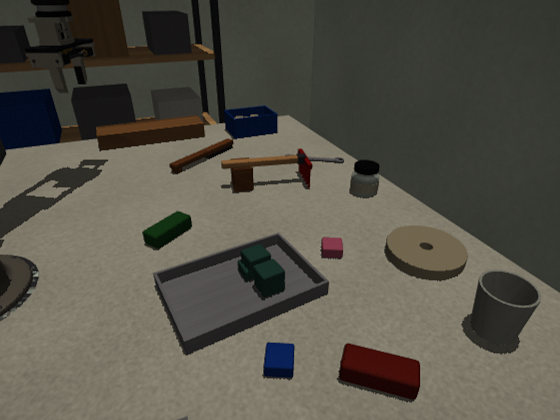

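View pics/top0.png

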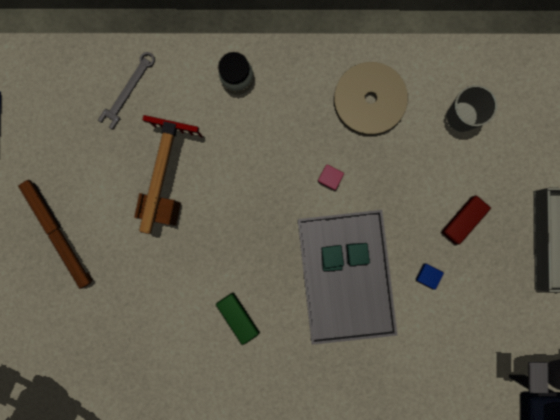

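```bash
cat > h.py <<'E'
import numpy as np, cv2
from scipy.spatial.transform import Rotation as Rn
from plant import readout, imaging
def cal(n):
    c=imaging.get_calibration(n); return c,Rn.from_euler('xyz',c['rotation']).as_matrix()
def ray(n,u,v):
    c,R=cal(n); d=R@np.array([(u-c['cx'])/c['fx'],-(v-c['cy'])/c['fy'],-1.]); return np.array(c['position']),d
def onz(n,u,v,z):
    p,d=ray(n,u,v); return p+d*(z-p[2])/d[2]
def proj(n,P):
    c,R=cal(n); q=R.T@(np.array(P,float)-c['position']); return c['cx']+c['fx']*q[0]/-q[2], c['cy']+c['fy']*q[1]/q[2]
def tri(u1,v1,u2,v2):
    p,d=ray('top',u1,v1);q,e=ray('side',u2,v2)
    d/=np.linalg.norm(d);e/=np.linalg.norm(e)
    s=np.linalg.lstsq(np.stack([d,-e],1),q-p,rcond=None)[0]
    a=p+d*s[0];b=q+e*s[1];return (a+b)/2,np.linalg.norm(a-b)
E
python3 - <<'E'
import cv2
t=cv2.imread('pics/top0.png');s=cv2.imread('pics/side0.png')
def crop(im,x,y,w,h,k,n): cv2.imwrite(n,cv2.convertScaleAbs(cv2.resize(im[y:y+h,x:x+w],None,fx=k,fy=k,interpolation=cv2.INTER_CUBIC),alpha=1.6))
crop(t,110,100,120,150,4,'pics/c1.png');crop(t,290,160,170,190,3,'pics/c2.png')
crop(s,210,130,150,80,5,'pics/c3.png');crop(s,140,220,220,170,3,'pics/c4.png')
E
```

```text
(no output)
```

View pics/c1.png

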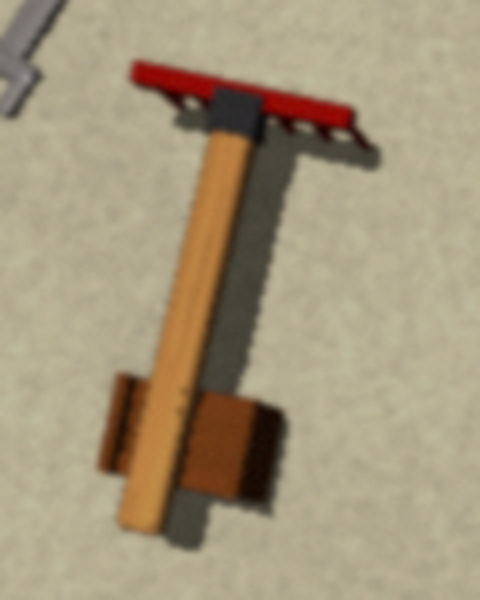

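View pics/c2.png

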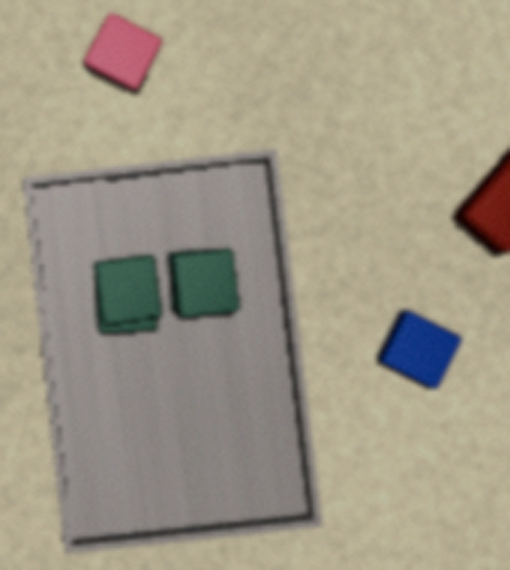

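View pics/c3.png

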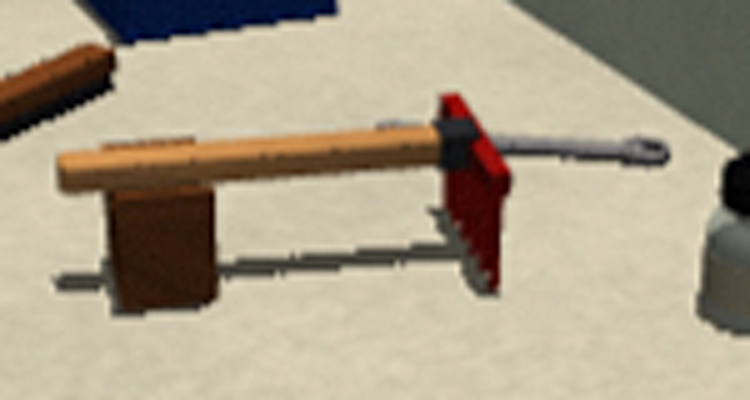

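View pics/c4.png

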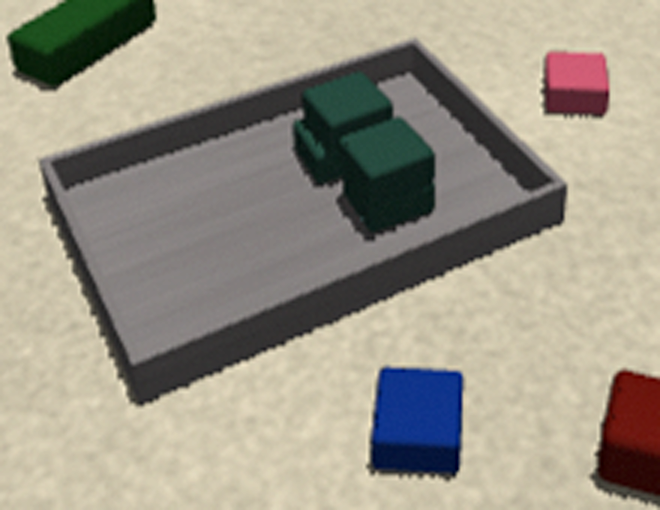

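```bash
cat > m.py <<'E'
from h import *
import sys
t=cv2.imread('pics/top0.png');s=cv2.imread('pics/side0.png')
def rect(im,lo,hi,roi):
    h=cv2.cvtColor(im,cv2.COLOR_BGR2HSV); m=cv2.inRange(h,lo,hi); k=np.zeros_like(m); x,y,w,hh=roi; k[y:y+hh,x:x+w]=m[y:y+hh,x:x+w]
    out=[]
    for c in cv2.findContours(k,cv2.RETR_EXTERNAL,cv2.CHAIN_APPROX_NONE)[0]:
        if cv2.contourArea(c)>60: out.append((cv2.contourArea(c),cv2.minAreaRect(c),cv2.boxPoints(cv2.minAreaRect(c))))
    return out
if __name__=='__main__':
    # handle top z=70
    for a,r,b in rect(t,(8,120,100),(18,255,255),(135,115,60,130)):
        print('handle',a,r); print(np.array([onz('top',*p,70)[:2] for p in b]).round(1).tolist())
    for a,r,b in rect(t,(0,150,50),(6,255,255),(135,100,75,50))+rect(t,(174,150,50),(180,255,255),(135,100,75,50)):
        print('head',a,r,[onz('top',*p,70)[:2].round(1).tolist() for p in b])
    for a,r,b in rect(t,(60,70,30),(95,255,255),(310,230,70,50)):
        print('stone',a,r,[onz('top',*p,49)[:2].round(1).tolist() for p in b])
    for n,u,v in (('FL',290+24/3,160+179/3),('FR',290+274/3,160+152/3),('NR',290+318/3,160+522/3),('NL',290+68/3,160+550/3)):
        print(n,onz('top',u,v,28).round(1))
    for n,u,v in (('NL',140+42/3,220+160/3),('FL',140+416/3,220+40/3),('FR',140+565/3,220+186/3),('NR',140+133/3,220+366/3)):
        print('side',n,onz('side',u,v,28).round(1))
E
python3 m.py
```

```text
handle 784.5 ((154.86622619628906, 182.73147583007812), (9.090618133544922, 100.89306640625), 13.324529647827148)
[[526.9, 235.6], [719.0, 195.2], [714.9, 177.7], [523.1, 218.3]]
head 204.5 ((169.81610107421875, 123.33769226074219), (55.102664947509766, 5.646058559417725), 12.380758285522461) [[743.3, 234.7], [754.2, 232.6], [731.4, 126.3], [720.5, 128.5]]
stone 413.0 ((332.192626953125, 258.08172607421875), (23.890884399414062, 19.586782455444336), 86.42366790771484) [[500.1, -118.3], [502.9, -156.4], [456.6, -159.5], [453.8, -121.6]]
stone 362.5 ((357.9268493652344, 253.84144592285156), (21.092424392700195, 19.325519561767578), 83.6598129272461) [[505.2, -167.9], [509.8, -205.3], [469.1, -209.9], [464.5, -172.6]]
FL [553.7 -71.6  28. ]
FR [ 573.4 -237.7   28. ]
NR [ 330.4 -266.6   28. ]
NL [ 309.6 -103.    28. ]
side NL [ 311.2 -104.5   28. ]
side FL [556.3 -75.7  28. ]
side FR [ 575.9 -241.4   28. ]
side NR [ 330.5 -271.4   28. ]
```

```bash
cat > go.py <<'E'
from h import *
def T():
    o=readout.get_obs(); return np.array(o['tool_pos']),Rn.from_euler('xyz',o['tcp_rot']).as_matrix(),o
def plan(target,yaw):
    """target TCP pos; tool z -> rake y axis for given rake yaw (sign nearest)"""
    p,R,o=T(); zy=np.array([-np.sin(yaw),np.cos(yaw),0])
    best=None
    for s in(1,-1):
        Z=s*zy; X=np.array([0,0,-1.]); Y=np.cross(Z,X); Rt=np.stack([X,Y,Z],1)
        w=Rn.from_matrix(R.T@Rt).as_rotvec()
        if best is None or np.linalg.norm(w)<np.linalg.norm(best[0]): best=(w,Rt,s)
    w,Rt,s=best; d=np.array(target)-p
    print('t',round(o['time'],2),'p',p.round(1),'sign',s,'w',w.round(3),'\nshift cm in target frame',(Rt.T@d/10).round(2),'in cur frame',(R.T@d/10).round(2),'q',o['joint_positions'].round(2),'F',np.round(o['contact_force'],1),'grip',round(o['grip_width'],1))
    print(R.round(3).tolist())
E
python3 -c "
from go import *
plan([671.7,195.7,150],-0.21)"
```

```text
t 0.1 p [213.3 479.4 248.1] sign 1 w [-0.209 -0.001 -0.   ] 
shift cm in target frame [  9.81 -50.75 -18.19] in cur frame [  9.81 -53.41  -7.26] q [ 1.01  0.34  1.52 -0.    1.28 -0.15] F [0.1 0.3 0.4] grip 91.3
[[-0.001, -0.914, 0.407], [-0.001, 0.407, 0.914], [-1.0, 0.0, -0.001]]
```

Request:
arm_command(
  plan=[
    {"tx": 2,"wx": -0.105},
    {"tx": 2,"wx": -0.104},
    {"ty": -4.2,"tz": -1.5},
    {"ty": -4.2,"tz": -1.5},
    {"ty": -4.2,"tz": -1.5},
    {"ty": -4.2,"tz": -1.5},
    {"ty": -4.2,"tz": -1.5},
    {"ty": -4.2,"tz": -1.5},
    {"ty": -4.2,"tz": -1.5},
    {"ty": -4.2,"tz": -1.5},
    {"ty": -4.2,"tz": -1.5,"tx": 1.5},
    {"ty": -4.2,"tz": -1.5,"tx": 1.5},
    {"ty": -4.2,"tz": -1.5,"tx": 1.5},
    {"ty": -4.5,"tz": -1.6,"tx": 1.3},
    {},
    {},
  ],
)

```text
invalid input at $.plan[0]: expected keys tx, ty, tz, wx, wy, wz, jaw
```

Run:
```python
from go import *
plan([671.7,195.7,64],-0.21)
a=imaging.capture('top');b=imaging.capture('side')
cv2.imwrite('pics/t1.png',cv2.resize(a[60:260,60:300],None,fx=3,fy=3)); cv2.imwrite('pics/s1.png',cv2.resize(b[50:210,160:400],None,fx=3,fy=3))
```

```text
t 0.1 p [213.3 479.4 248.1] sign 1 w [-0.209 -0.001 -0.   ] 
shift cm in target frame [ 18.41 -50.75 -18.19] in cur frame [ 18.41 -53.42  -7.25] q [ 1.01  0.34  1.52 -0.    1.28 -0.15] F [0.1 0.3 0.4] grip 91.3
[[-0.001, -0.914, 0.407], [-0.001, 0.407, 0.914], [-1.0, 0.0, -0.001]]
```

View pics/t1.png

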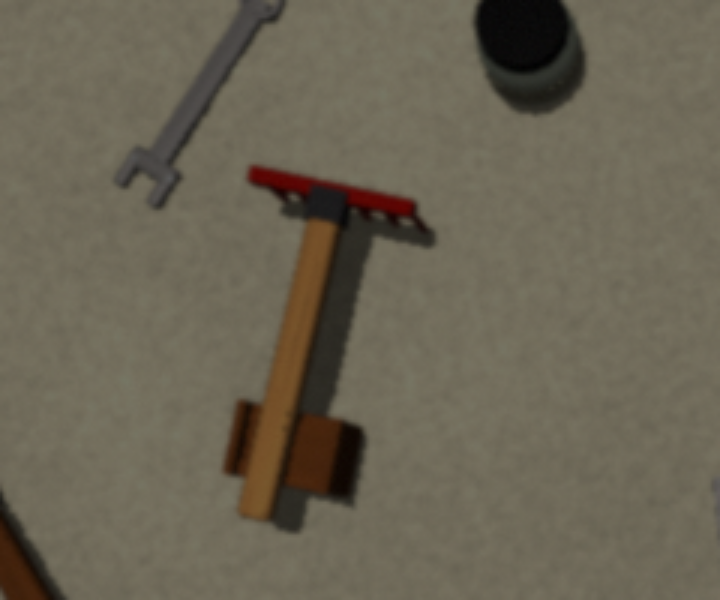

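View pics/s1.png

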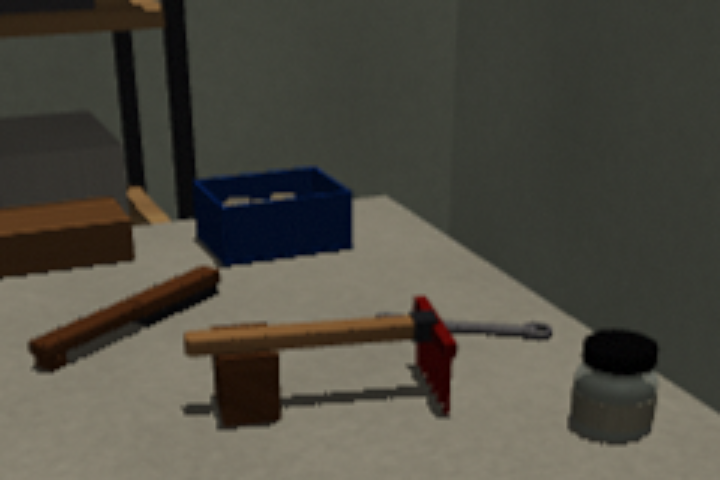

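The rake is still on its block: handle from crop (255,515) to (325,200), red head behind it, nothing near the handle. The move was refused because every row needs all the keys, so I'm sending it again in full.

Request:
arm_command(
  plan=[
    {"tx": 2,"ty": 0,"tz": 0,"wx": -0.105,"wy": 0,"wz": 0,"jaw": 1},
    {"tx": 2,"ty": 0,"tz": 0,"wx": -0.104,"wy": 0,"wz": 0,"jaw": 1},
    {"tx": 0,"ty": -4.2,"tz": -1.5,"wx": 0,"wy": 0,"wz": 0,"jaw": 1},
    {"tx": 0,"ty": -4.2,"tz": -1.5,"wx": 0,"wy": 0,"wz": 0,"jaw": 1},
    {"tx": 0,"ty": -4.2,"tz": -1.5,"wx": 0,"wy": 0,"wz": 0,"jaw": 1},
    {"tx": 0,"ty": -4.2,"tz": -1.5,"wx": 0,"wy": 0,"wz": 0,"jaw": 1},
    {"tx": 0,"ty": -4.2,"tz": -1.5,"wx": 0,"wy": 0,"wz": 0,"jaw": 1},
    {"tx": 0,"ty": -4.2,"tz": -1.5,"wx": 0,"wy": 0,"wz": 0,"jaw": 1},
    {"tx": 0,"ty": -4.2,"tz": -1.5,"wx": 0,"wy": 0,"wz": 0,"jaw": 1},
    {"tx": 0,"ty": -4.2,"tz": -1.5,"wx": 0,"wy": 0,"wz": 0,"jaw": 1},
    {"tx": 1.5,"ty": -4.2,"tz": -1.5,"wx": 0,"wy": 0,"wz": 0,"jaw": 1},
    {"tx": 1.5,"ty": -4.2,"tz": -1.5,"wx": 0,"wy": 0,"wz": 0,"jaw": 1},
    {"tx": 1.5,"ty": -4.2,"tz": -1.5,"wx": 0,"wy": 0,"wz": 0,"jaw": 1},
    {"tx": 1.3,"ty": -4.5,"tz": -1.6,"wx": 0,"wy": 0,"wz": 0,"jaw": 1},
    {"tx": 0,"ty": 0,"tz": 0,"wx": 0,"wy": 0,"wz": 0,"jaw": 0.3},
    {"tx": 0,"ty": 0,"tz": 0,"wx": 0,"wy": 0,"wz": 0,"jaw": 0.3},
  ],
)

```text
time: 1.8
tool_pos: [671.8, 195.9, 148.9]
tcp_rot: [1.837, 1.568, -3.087]
contact_force: [-0.9, 1.4, 0.8]
grip_width: 80.4
```

Run:
```python
from go import *
plan([671.7,195.7,64],-0.21)
a=imaging.capture('top');b=imaging.capture('side')
cv2.imwrite('pics/t2.png',cv2.resize(a[60:260,60:300],None,fx=3,fy=3)); cv2.imwrite('pics/s2.png',cv2.resize(b[50:210,160:400],None,fx=3,fy=3))
```

```text
t 1.8 p [671.8 195.9 148.9] sign 1 w [-0.002 -0.001 -0.003] 
shift cm in target frame [ 8.49  0.   -0.02] in cur frame [ 8.49 -0.02 -0.02] q [ 0.17  0.75  1.1   0.    1.29 -1.18] F [-0.9  1.4  0.8] grip 80.4
[[-0.003, -0.978, 0.21], [-0.0, 0.21, 0.978], [-1.0, 0.003, -0.001]]
```

View pics/t2.png

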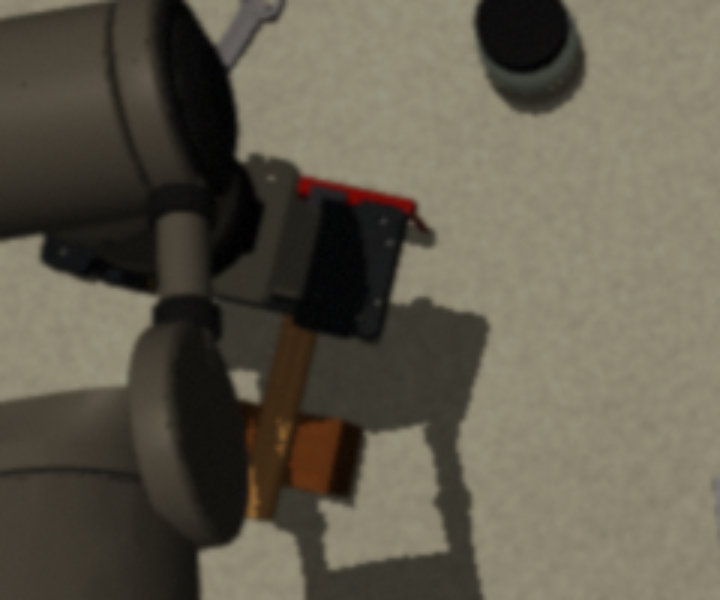

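View pics/s2.png

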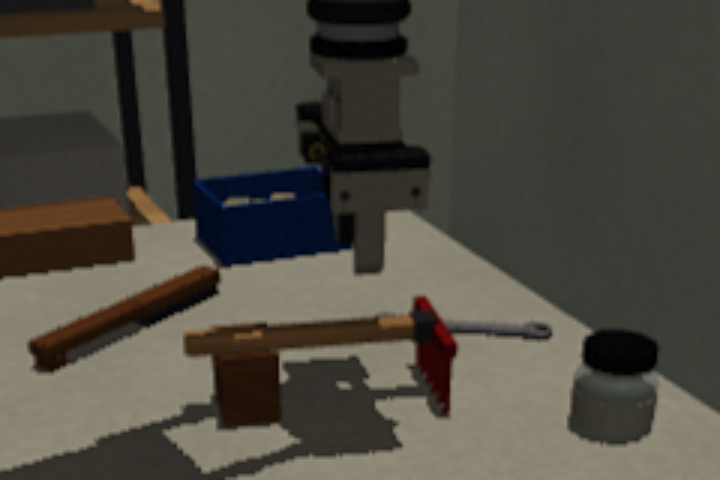

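The gripper sits over the handle, with the finger at (370,250) in the side crop, right above the handle and behind the head. Going down to grip.

Request:
arm_command(
  plan=[
    {"tx": 2.5,"ty": 0,"tz": 0,"wx": 0,"wy": 0,"wz": 0,"jaw": 0.2},
    {"tx": 2.5,"ty": 0,"tz": 0,"wx": 0,"wy": 0,"wz": 0,"jaw": 0.2},
    {"tx": 2.0,"ty": 0,"tz": 0,"wx": 0,"wy": 0,"wz": 0,"jaw": 0.2},
    {"tx": 1.0,"ty": 0,"tz": 0,"wx": 0,"wy": 0,"wz": 0,"jaw": 0.2},
    {"tx": 0.5,"ty": 0,"tz": 0,"wx": 0,"wy": 0,"wz": 0,"jaw": 0},
    {"tx": 0,"ty": 0,"tz": 0,"wx": 0,"wy": 0,"wz": 0,"jaw": -0.2},
    {"tx": 0,"ty": 0,"tz": 0,"wx": 0,"wy": 0,"wz": 0,"jaw": -0.35},
    {"tx": 0,"ty": 0,"tz": 0,"wx": 0,"wy": 0,"wz": 0,"jaw": -0.45},
    {"tx": 0,"ty": 0,"tz": 0,"wx": 0,"wy": 0,"wz": 0,"jaw": -0.6},
    {"tx": 0,"ty": 0,"tz": 0,"wx": 0,"wy": 0,"wz": 0,"jaw": -0.8},
    {"tx": 0,"ty": 0,"tz": 0,"wx": 0,"wy": 0,"wz": 0,"jaw": -1},
    {"tx": 0,"ty": 0,"tz": 0,"wx": 0,"wy": 0,"wz": 0,"jaw": -1},
    {"tx": 0,"ty": 0,"tz": 0,"wx": 0,"wy": 0,"wz": 0,"jaw": -1},
  ],
)

```text
time: 3.2
tool_pos: [672.1, 196.8, 66.8]
tcp_rot: [-1.396, 1.569, -0.036]
contact_force: [-0.7, -2.0, 6.0]
grip_width: 22.0
```

Run:
```python
from go import *
plan([671.7,195.7,64],-0.21)
a=imaging.capture('top');b=imaging.capture('side')
cv2.imwrite('pics/t3.png',cv2.resize(a[60:260,60:300],None,fx=3,fy=3)); cv2.imwrite('pics/s3.png',cv2.resize(b[90:210,180:360],None,fx=4,fy=4))
```

```text
t 3.2 p [672.1 196.8  66.8] sign 1 w [-0.     0.     0.001] 
shift cm in target frame [ 0.28  0.02 -0.11] in cur frame [ 0.28  0.02 -0.11] q [ 0.18  0.83  1.18 -0.    1.13 -1.19] F [-0.7 -2.   6. ] grip 22.0
[[0.001, -0.978, 0.208], [-0.0, 0.208, 0.978], [-1.0, -0.001, 0.0]]
```

View pics/s3.png

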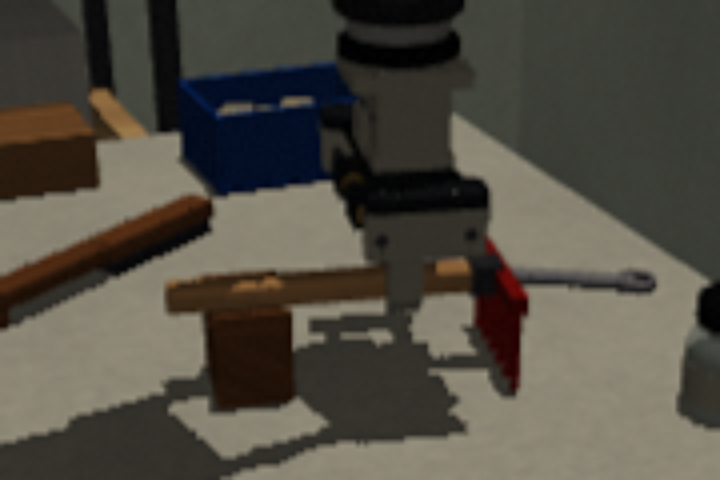

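Gripped: the opening is 22.0 mm, the handle's width. Lifting straight up.

Request:
arm_command(
  plan=[
    {"tx": -1,"ty": 0,"tz": 0,"wx": 0,"wy": 0,"wz": 0,"jaw": -1},
    {"tx": -2,"ty": 0,"tz": 0,"wx": 0,"wy": 0,"wz": 0,"jaw": -1},
    {"tx": -3,"ty": 0,"tz": 0,"wx": 0,"wy": 0,"wz": 0,"jaw": -1},
    {"tx": -3,"ty": 0,"tz": 0,"wx": 0,"wy": 0,"wz": 0,"jaw": -1},
    {"tx": -1,"ty": 0,"tz": 0,"wx": 0,"wy": 0,"wz": 0,"jaw": -1},
    {"tx": 0,"ty": 0,"tz": 0,"wx": 0,"wy": 0,"wz": 0,"jaw": -1},
    {"tx": 0,"ty": 0,"tz": 0,"wx": 0,"wy": 0,"wz": 0,"jaw": -1},
  ],
)

```text
time: 4.0
tool_pos: [670.9, 197.0, 164.1]
tcp_rot: [1.894, 1.568, -3.028]
contact_force: [-0.0, 0.3, -1.9]
grip_width: 21.5
```

Run:
```python
from go import *
plan([457.5,-169.7,160],0.122)
b=imaging.capture('side')
cv2.imwrite('pics/s4.png',cv2.resize(b[60:210,180:360],None,fx=4,fy=4))
```

```text
t 4.0 p [670.9 197.  164.1] sign 1 w [-0.332 -0.    -0.003] 
shift cm in target frame [  0.41  25.64 -33.8 ] in cur frame [  0.47  13.24 -40.31] q [ 0.18  0.73  1.08  0.    1.32 -1.19] F [-0.   0.3 -1.9] grip 21.5
[[-0.003, -0.978, 0.208], [-0.0, 0.208, 0.978], [-1.0, 0.002, -0.001]]
```

View pics/s4.png

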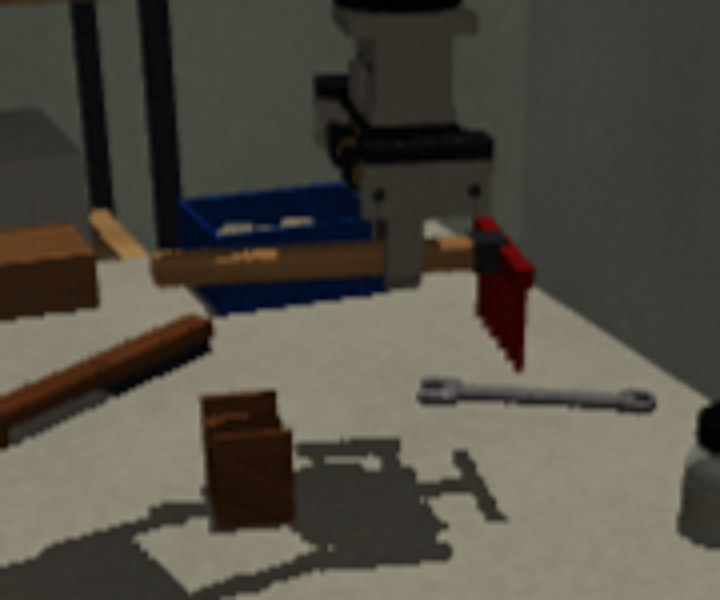

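The rake hangs level (handle end at (155,268), head at (500,260) in the crop), and the 1.9 N of weight fits 0.16 kg. Turning it to the tray's yaw and carrying it over.

Request:
arm_command(
  plan=[
    {"tx": 0,"ty": 1,"tz": 0,"wx": -0.083,"wy": 0,"wz": 0,"jaw": -1},
    {"tx": 0,"ty": 0,"tz": 0,"wx": -0.083,"wy": 0,"wz": 0,"jaw": -1},
    {"tx": 0,"ty": 0,"tz": 0,"wx": -0.083,"wy": 0,"wz": 0,"jaw": -1},
    {"tx": 0,"ty": 0,"tz": 0,"wx": -0.083,"wy": 0,"wz": 0,"jaw": -1},
    {"tx": 0,"ty": 1.5,"tz": -2,"wx": 0,"wy": 0,"wz": 0,"jaw": -1},
    {"tx": 0,"ty": 2.5,"tz": -3.5,"wx": 0,"wy": 0,"wz": 0,"jaw": -1},
    {"tx": 0,"ty": 2.5,"tz": -3.5,"wx": 0,"wy": 0,"wz": 0,"jaw": -1},
    {"tx": 0,"ty": 2.5,"tz": -3.5,"wx": 0,"wy": 0,"wz": 0,"jaw": -1},
    {"tx": 0,"ty": 2.5,"tz": -3.5,"wx": 0,"wy": 0,"wz": 0,"jaw": -1},
    {"tx": 0,"ty": 2.5,"tz": -3.5,"wx": 0,"wy": 0,"wz": 0,"jaw": -1},
    {"tx": 0,"ty": 2.5,"tz": -3.5,"wx": 0,"wy": 0,"wz": 0,"jaw": -1},
    {"tx": 0,"ty": 2.5,"tz": -3.5,"wx": 0,"wy": 0,"wz": 0,"jaw": -1},
    {"tx": 0,"ty": 2.5,"tz": -3.5,"wx": 0,"wy": 0,"wz": 0,"jaw": -1},
    {"tx": 0,"ty": 2.0,"tz": -2.3,"wx": 0,"wy": 0,"wz": 0,"jaw": -1},
    {"tx": 0,"ty": 1.1,"tz": -1.5,"wx": 0,"wy": 0,"wz": 0,"jaw": -1},
    {"tx": 0,"ty": 0,"tz": 0,"wx": 0,"wy": 0,"wz": 0,"jaw": -1},
    {"tx": 0,"ty": 0,"tz": 0,"wx": 0,"wy": 0,"wz": 0,"jaw": -1},
  ],
)

```text
time: 5.75
tool_pos: [458.5, -166.1, 164.8]
tcp_rot: [0.687, 1.569, 2.378]
contact_force: [0.1, 0.6, -1.9]
grip_width: 21.6
```

Run:
```python
from go import *
plan([457.5,-169.7,98.8],0.122)
a=imaging.capture('top');b=imaging.capture('side');cv2.imwrite('pics/t5r.png',a);cv2.imwrite('pics/s5r.png',b)
cv2.imwrite('pics/t5.png',cv2.convertScaleAbs(cv2.resize(a[170:360,250:450],None,fx=3,fy=3),alpha=1.6)); cv2.imwrite('pics/s5.png',cv2.convertScaleAbs(cv2.resize(b[180:360,130:370],None,fx=3,fy=3),alpha=1.6))
```

```text
t 5.75 p [ 458.5 -166.1  164.8] sign 1 w [-0.001  0.002 -0.001] 
shift cm in target frame [ 6.6   0.15 -0.35] in cur frame [ 6.6   0.14 -0.36] q [-0.51  0.36  1.75  0.    1.03 -2.2 ] F [ 0.1  0.6 -1.9] grip 21.6
[[-0.001, -0.993, -0.121], [0.001, -0.121, 0.993], [-1.0, 0.001, 0.002]]
```

View pics/t5.png

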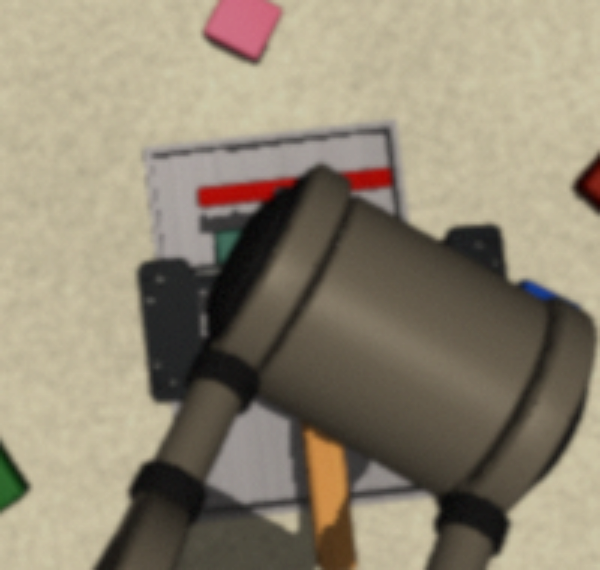

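View pics/s5.png

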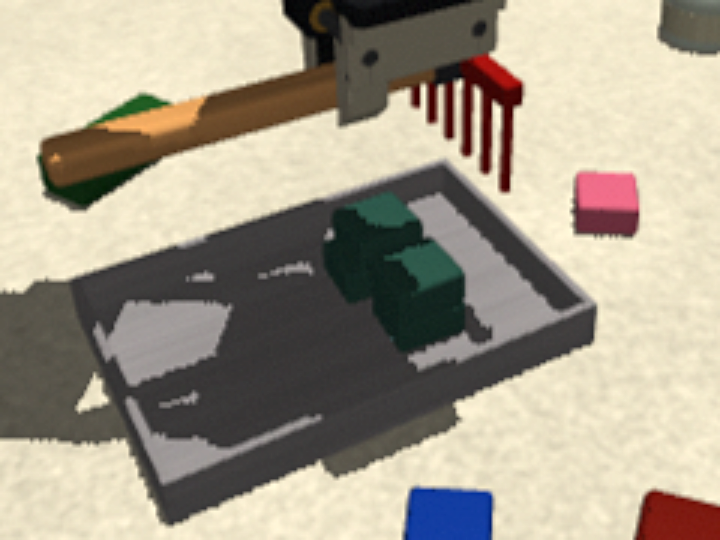

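Run:
```python
from go import *
c=np.array([442.6,-171.5]);ex=np.array([.9926,.1217]);ey=np.array([-.1217,.9926])
def f(P): d=P[:2]-c; return np.round([d@ex,d@ey,P[2]],1)
for u,v in((316,235),(380.7,230)): print('bar',f(onz('top',u,v,168)))
print('tip R',f(onz('side',130+506/3,180+188/3,98))); print('tip L',f(onz('side',130+416/3,180+105/3,98)))
p,R,o=T(); print('tcp',f(p))
# stone corners in side image: near-bottom-ish of lower
for n,u,v,z in(('lowR near bottom right?',130+408/3,180+348/3,5),('lowR far-bottom R',130+463/3,180+322/3,5),('lowL near bottom',130+352/3,180+300/3,5),('lowL near top L',130+327/3,180+243/3,27)): print(n,f(onz('side',u,v,z)))
```

```text
bar [ 85.4  58.8 168. ]
bar [ 81.6 -52.4 168. ]
tip R [ 87.  -47.4  98. ]
tip L [86.5 51.9 98. ]
tcp [ 17.1   4.  165.1]
lowR near bottom right? [ 29.1 -41.    5. ]
lowR far-bottom R [ 66.7 -38.2   5. ]
lowL near bottom [19.6 11.   5. ]
lowL near top L [18.8 41.5 27. ]
```

Ray casts put the tine tips at tray x≈+86 and y from -47 to +52, beyond the stones, whose far edge is at x≈63–67. The far wall is at 120. Lowering until the tips are about 4 mm above the lower stones.

Request:
arm_command(
  plan=[
    {"tx": 2,"ty": 0,"tz": -0.2,"wx": 0,"wy": 0,"wz": 0,"jaw": -1},
    {"tx": 2,"ty": 0,"tz": 0,"wx": 0,"wy": 0,"wz": 0,"jaw": -1},
    {"tx": 1.7,"ty": 0,"tz": 0,"wx": 0,"wy": 0,"wz": 0,"jaw": -1},
    {"tx": 1,"ty": 0,"tz": 0,"wx": 0,"wy": 0,"wz": 0,"jaw": -1},
    {"tx": 0,"ty": 0,"tz": 0,"wx": 0,"wy": 0,"wz": 0,"jaw": -1},
    {"tx": 0,"ty": 0,"tz": 0,"wx": 0,"wy": 0,"wz": 0,"jaw": -1},
  ],
)

```text
time: 6.45
tool_pos: [459.7, -168.1, 99.0]
tcp_rot: [-1.869, 1.57, -0.176]
contact_force: [0.9, -0.1, -1.8]
grip_width: 21.5
```

Run:
```python
from go import *
plan([457.5,-169.7,97.8],0.122)
b=imaging.capture('side');cv2.imwrite('pics/s6r.png',b)
cv2.imwrite('pics/s6.png',cv2.convertScaleAbs(cv2.resize(b[200:340,190:340],None,fx=4,fy=4),alpha=1.8))
```

```text
t 6.45 p [ 459.7 -168.1   99. ] sign 1 w [ 0.001 -0.     0.   ] 
shift cm in target frame [ 0.12  0.23 -0.14] in cur frame [ 0.12  0.23 -0.14] q [-0.51  0.46  1.82  0.    0.86 -2.2 ] F [ 0.9 -0.1 -1.8] grip 21.5
[[0.0, -0.992, -0.123], [-0.0, -0.123, 0.992], [-1.0, -0.0, -0.0]]
```

View pics/s6.png

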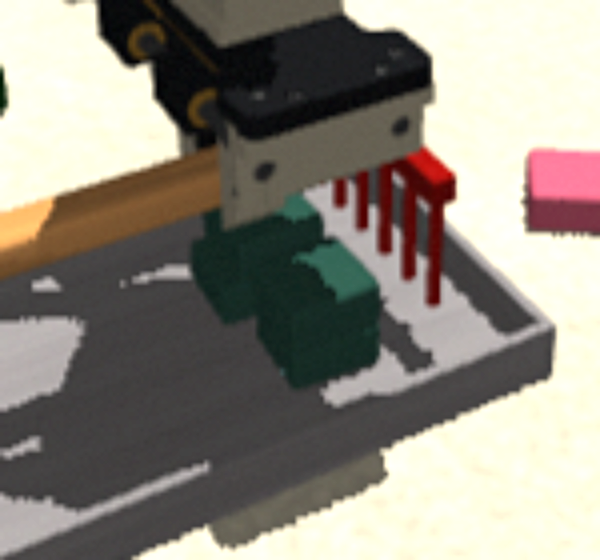

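Run:
```python
from go import *
c=np.array([442.6,-171.5]);ex=np.array([.9926,.1217]);ey=np.array([-.1217,.9926])
for z in(27,32,37):
    P=onz('side',190+433/4,200+303/4,z);d=P[:2]-c;print(z,d@ex,d@ey)
```

```text
27 89.45976339225267 -46.04467274727129
32 86.16997432559381 -50.9284710627766
37 82.88018525893496 -55.81226937828185
```

Tips at about z=31, within the top stones' height (27–49). Now drawing the stones towards the robot.

Request:
arm_command(
  plan=[
    {"tx": 0,"ty": 0.5,"tz": 0,"wx": 0,"wy": 0,"wz": 0,"jaw": -1},
    {"tx": 0,"ty": 0.7,"tz": 0,"wx": 0,"wy": 0,"wz": 0,"jaw": -1},
    {"tx": 0,"ty": 0.5,"tz": 0,"wx": 0,"wy": 0,"wz": 0,"jaw": -1},
    {"tx": 0,"ty": 0.5,"tz": 0,"wx": 0,"wy": 0,"wz": 0,"jaw": -1},
    {"tx": 0,"ty": 0.5,"tz": 0,"wx": 0,"wy": 0,"wz": 0,"jaw": -1},
    {"tx": 0,"ty": 0.5,"tz": 0,"wx": 0,"wy": 0,"wz": 0,"jaw": -1},
    {"tx": 0,"ty": 0.5,"tz": 0,"wx": 0,"wy": 0,"wz": 0,"jaw": -1},
    {"tx": 0,"ty": 0,"tz": 0,"wx": 0,"wy": 0,"wz": 0,"jaw": -1},
  ],
)

```text
time: 7.3
tool_pos: [421.9, -172.9, 98.8]
tcp_rot: [1.109, 1.571, 2.802]
contact_force: [0.1, -0.3, -0.7]
grip_width: 21.4
```

Run:
```python
from go import *
plan([457.5,-169.7,97.8],0.122)
b=imaging.capture('side');cv2.imwrite('pics/s7r.png',b)
cv2.imwrite('pics/s7.png',cv2.convertScaleAbs(cv2.resize(b[200:340,190:340],None,fx=4,fy=4),alpha=1.8))
```

```text
t 7.3 p [ 421.9 -172.9   98.8] sign 1 w [-0.  0. -0.] 
shift cm in target frame [ 0.1  -3.57 -0.11] in cur frame [ 0.1  -3.57 -0.11] q [-0.56  0.41  1.91 -0.    0.82 -2.25] F [ 0.1 -0.3 -0.7] grip 21.4
[[-0.0, -0.993, -0.122], [0.0, -0.122, 0.993], [-1.0, 0.0, 0.0]]
```

View pics/s7.png

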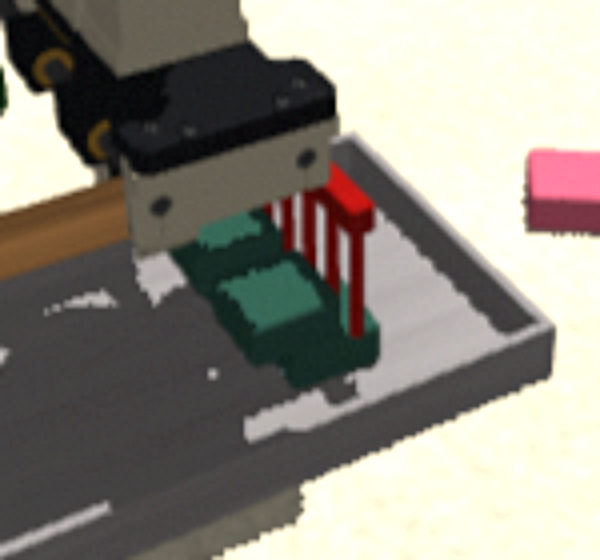

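The top stones have slid about 13 mm nearward together (right one's top at (270,295) in the crop) and the lower ones haven't moved. Pulling on.

Request:
arm_command(
  plan=[
    {"tx": 0,"ty": 0.5,"tz": 0,"wx": 0,"wy": 0,"wz": 0,"jaw": -1},
    {"tx": 0,"ty": 0.5,"tz": 0,"wx": 0,"wy": 0,"wz": 0,"jaw": -1},
    {"tx": 0,"ty": 0.5,"tz": 0,"wx": 0,"wy": 0,"wz": 0,"jaw": -1},
    {"tx": 0,"ty": 0.5,"tz": 0,"wx": 0,"wy": 0,"wz": 0,"jaw": -1},
    {"tx": 0,"ty": 0.5,"tz": 0,"wx": 0,"wy": 0,"wz": 0,"jaw": -1},
    {"tx": 0,"ty": 0.5,"tz": 0,"wx": 0,"wy": 0,"wz": 0,"jaw": -1},
    {"tx": 0,"ty": 0.5,"tz": 0,"wx": 0,"wy": 0,"wz": 0,"jaw": -1},
    {"tx": 0,"ty": 0,"tz": 0,"wx": 0,"wy": 0,"wz": 0,"jaw": -1},
    {"tx": 0,"ty": 0,"tz": 0,"wx": 0,"wy": 0,"wz": 0,"jaw": -1},
  ],
)

```text
time: 8.25
tool_pos: [387.6, -177.1, 98.7]
tcp_rot: [0.551, 1.571, 2.244]
contact_force: [0.7, 0.3, -1.5]
grip_width: 21.4
```

Run:
```python
from go import *
plan([457.5,-169.7,97.8],0.122)
b=imaging.capture('side');cv2.imwrite('pics/s8r.png',b)
cv2.imwrite('pics/s8.png',cv2.convertScaleAbs(cv2.resize(b[200:340,190:340],None,fx=4,fy=4),alpha=1.8))
```

```text
t 8.25 p [ 387.6 -177.1   98.7] sign 1 w [-0.  0. -0.] 
shift cm in target frame [ 0.09 -7.03 -0.11] in cur frame [ 0.09 -7.03 -0.11] q [-0.61  0.37  1.98  0.    0.79 -2.3 ] F [ 0.7  0.3 -1.5] grip 21.4
[[-0.0, -0.993, -0.122], [0.0, -0.122, 0.993], [-1.0, 0.0, 0.0]]
```

View pics/s8.png

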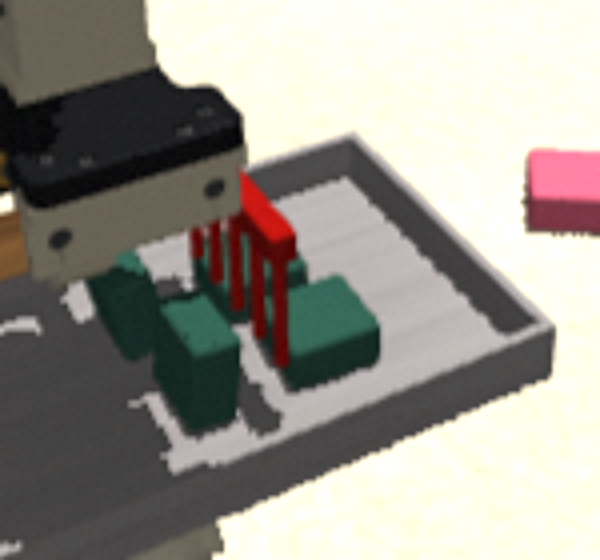

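The top stones are off, but they rolled onto their near faces and now stand upright: tops at (200,325) and (130,260), about 42 mm tall, so not flat. The rake has to tip them over nearward. I'll raise the tips to about z=42 and push high on them.

Request:
arm_command(
  plan=[
    {"tx": -0.5,"ty": 0,"tz": 0,"wx": 0,"wy": 0,"wz": 0,"jaw": -1},
    {"tx": -0.5,"ty": 0,"tz": 0,"wx": 0,"wy": 0,"wz": 0,"jaw": -1},
    {"tx": 0,"ty": 0,"tz": 0,"wx": 0,"wy": 0,"wz": 0,"jaw": -1},
    {"tx": 0,"ty": 0,"tz": 0,"wx": 0,"wy": 0,"wz": 0,"jaw": -1},
  ],
)

```text
time: 8.7
tool_pos: [387.9, -177.2, 109.0]
tcp_rot: [-2.206, 1.57, -0.513]
contact_force: [-0.2, -0.4, -1.8]
grip_width: 21.6
```

Run:
```python
from go import *
plan([457.5,-169.7,97.8],0.122)
c=np.array([442.6,-171.5]);ex=np.array([.9926,.1217]);ey=np.array([-.1217,.9926])
b=imaging.capture('side');cv2.imwrite('pics/s9r.png',b)
cv2.imwrite('pics/s9.png',cv2.convertScaleAbs(cv2.resize(b[200:340,170:320],None,fx=4,fy=4),alpha=1.8))
def f(P): d=P[:2]-c; return np.round([d@ex,d@ey,P[2]],1)
for n,u,v,z in(('R near bottom',190,432,5),('R far bottom',237,412,5),('R far top R',238,345,47),('R near top',197,355,47),('L near bottom',133,360,5)): print(n,f(onz('side',190+u/4,200+v/4,z)))
print(f(T()[0]))
```

```text
t 8.7 p [ 387.9 -177.2  109. ] sign 1 w [ 0.    -0.     0.001] 
shift cm in target frame [ 1.12 -7.   -0.1 ] in cur frame [ 1.12 -7.   -0.11] q [-0.61  0.35  1.97  0.    0.82 -2.3 ] F [-0.2 -0.4 -1.8] grip 21.6
[[0.001, -0.993, -0.122], [-0.0, -0.122, 0.993], [-1.0, -0.001, -0.0]]
R near bottom [-23.9 -42.1   5. ]
R far bottom [ -2.5 -41.6   5. ]
R far top R [ -3.6 -48.3  47. ]
R near top [-20.  -45.4  47. ]
L near bottom [-27.3   8.6   5. ]
[-55.1   1.1 108.8]
```

View pics/s9.png

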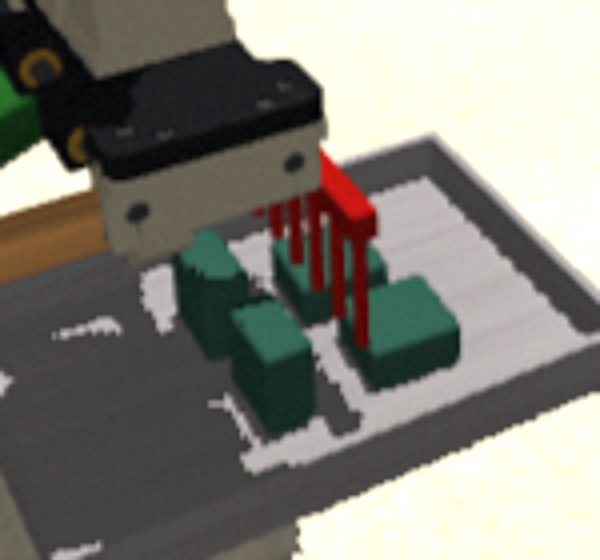

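Both stones stand at tray x from -24 to -3 with tops at z=47, and the tine tips are behind them near the top edge. Pushing them over.

Request:
arm_command(
  plan=[
    {"tx": 0,"ty": 0.6,"tz": 0,"wx": 0,"wy": 0,"wz": 0,"jaw": -1},
    {"tx": 0,"ty": 0.6,"tz": 0,"wx": 0,"wy": 0,"wz": 0,"jaw": -1},
    {"tx": 0,"ty": 0.5,"tz": 0,"wx": 0,"wy": 0,"wz": 0,"jaw": -1},
    {"tx": 0,"ty": 0.5,"tz": 0,"wx": 0,"wy": 0,"wz": 0,"jaw": -1},
    {"tx": 0,"ty": 0.5,"tz": 0,"wx": 0,"wy": 0,"wz": 0,"jaw": -1},
    {"tx": 0,"ty": 0,"tz": 0,"wx": 0,"wy": 0,"wz": 0,"jaw": -1},
  ],
)

```text
time: 9.35
tool_pos: [360.2, -180.4, 108.7]
tcp_rot: [0.835, 1.57, 2.528]
contact_force: [-0.2, 0.5, -1.8]
grip_width: 22.0
```

Run:
```python
from go import *
plan([457.5,-169.7,97.8],0.122)
b=imaging.capture('side');cv2.imwrite('pics/s10r.png',b)
cv2.imwrite('pics/s10.png',cv2.convertScaleAbs(cv2.resize(b[200:340,170:320],None,fx=4,fy=4),alpha=1.8))
```

```text
t 9.35 p [ 360.2 -180.4  108.7] sign 1 w [-0.  0. -0.] 
shift cm in target frame [ 1.09 -9.79 -0.13] in cur frame [ 1.08 -9.79 -0.12] q [-0.66  0.32  2.03 -0.    0.79 -2.35] F [-0.2  0.5 -1.8] grip 22.0
[[-0.001, -0.993, -0.121], [0.0, -0.121, 0.993], [-1.0, 0.0, 0.0]]
```

View pics/s10.png

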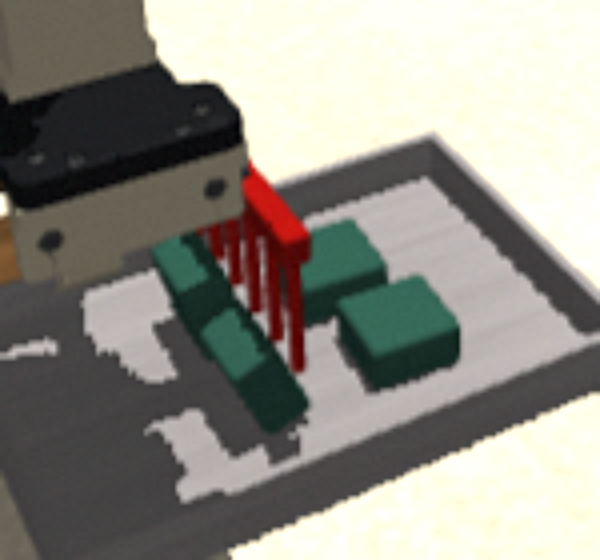

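Both are tipping nearward instead of sliding. A bit more.

Request:
arm_command(
  plan=[
    {"tx": 0,"ty": 0.5,"tz": 0,"wx": 0,"wy": 0,"wz": 0,"jaw": -1},
    {"tx": 0,"ty": 0.5,"tz": 0,"wx": 0,"wy": 0,"wz": 0,"jaw": -1},
    {"tx": 0,"ty": 0.5,"tz": 0,"wx": 0,"wy": 0,"wz": 0,"jaw": -1},
    {"tx": 0,"ty": 0,"tz": 0,"wx": 0,"wy": 0,"wz": 0,"jaw": -1},
    {"tx": 0,"ty": 0,"tz": 0,"wx": 0,"wy": 0,"wz": 0,"jaw": -1},
  ],
)

```text
time: 9.9
tool_pos: [346.0, -182.3, 108.8]
tcp_rot: [-1.871, 1.571, -0.178]
contact_force: [-0.5, -0.5, -1.7]
grip_width: 22.0
```

Run:
```python
from go import *
plan([457.5,-169.7,97.8],0.122)
b=imaging.capture('side');cv2.imwrite('pics/s11r.png',b)
cv2.imwrite('pics/s11.png',cv2.convertScaleAbs(cv2.resize(b[200:340,170:320],None,fx=4,fy=4),alpha=1.8))
```

```text
t 9.9 p [ 346.  -182.3  108.8] sign 1 w [-0. -0.  0.] 
shift cm in target frame [  1.1  -11.22  -0.11] in cur frame [  1.1  -11.22  -0.1 ] q [-0.68  0.3   2.06  0.    0.78 -2.37] F [-0.5 -0.5 -1.7] grip 22.0
[[0.0, -0.993, -0.122], [-0.0, -0.122, 0.993], [-1.0, -0.0, -0.0]]
```

View pics/s11.png

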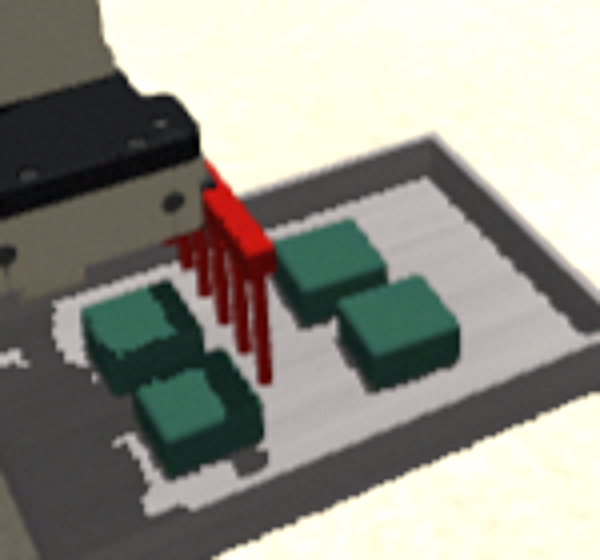

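All four stones lie flat in one layer (tops at (130,320), (180,400), (330,250) and (400,310) in the crop). Taking the rake back: lift first, then carry.

Request:
arm_command(
  plan=[
    {"tx": -2,"ty": 0,"tz": 0,"wx": 0,"wy": 0,"wz": 0,"jaw": -1},
    {"tx": -3,"ty": 0,"tz": 0,"wx": 0,"wy": 0,"wz": 0,"jaw": -1},
    {"tx": -2,"ty": 0,"tz": 0,"wx": 0,"wy": 0,"wz": 0,"jaw": -1},
    {"tx": 0,"ty": 0,"tz": 0,"wx": 0,"wy": 0,"wz": 0,"jaw": -1},
    {"tx": 0,"ty": 0,"tz": 0,"wx": 0,"wy": 0,"wz": 0,"jaw": -1},
  ],
)

```text
time: 10.45
tool_pos: [346.0, -182.1, 178.3]
tcp_rot: [-1.92, 1.571, -0.227]
contact_force: [-0.8, 0.5, -1.9]
grip_width: 21.8
```

Run:
```python
from go import *
plan([672.1,196.8,164],0.122)
plan([672.1,196.8,164],-0.208)
```

```text
t 10.45 p [ 346.  -182.1  178.3] sign 1 w [ 0. -0.  0.] 
shift cm in target frame [  1.43 -36.98  33.64] in cur frame [  1.44 -36.99  33.63] q [-0.68  0.18  1.97  0.    0.99 -2.37] F [-0.8  0.5 -1.9] grip 21.8
[[0.0, -0.993, -0.122], [-0.0, -0.122, 0.993], [-1.0, -0.0, -0.0]]
t 10.45 p [ 346.  -182.1  178.3] sign 1 w [ 0.33 -0.    0.  ] 
shift cm in target frame [  1.43 -24.09  43.81] in cur frame [  1.44 -36.99  33.63] q [-0.68  0.18  1.97  0.    0.99 -2.37] F [-0.8  0.5 -1.9] grip 21.8
[[0.0, -0.993, -0.122], [-0.0, -0.122, 0.993], [-1.0, -0.0, -0.0]]
```

Request:
arm_command(
  plan=[
    {"tx": 0,"ty": -1.5,"tz": 1.5,"wx": 0,"wy": 0,"wz": 0,"jaw": -1},
    {"tx": 0,"ty": -3,"tz": 3,"wx": 0,"wy": 0,"wz": 0,"jaw": -1},
    {"tx": 0,"ty": -3,"tz": 3,"wx": 0,"wy": 0,"wz": 0,"jaw": -1},
    {"tx": 0,"ty": -3,"tz": 3,"wx": 0,"wy": 0,"wz": 0,"jaw": -1},
    {"tx": 0,"ty": -3,"tz": 3,"wx": 0,"wy": 0,"wz": 0,"jaw": -1},
    {"tx": 0,"ty": -3,"tz": 3,"wx": 0,"wy": 0,"wz": 0,"jaw": -1},
    {"tx": 0,"ty": -3,"tz": 3,"wx": 0,"wy": 0,"wz": 0,"jaw": -1},
    {"tx": 0,"ty": -3,"tz": 3,"wx": 0,"wy": 0,"wz": 0,"jaw": -1},
    {"tx": 0,"ty": -3,"tz": 3,"wx": 0,"wy": 0,"wz": 0,"jaw": -1},
    {"tx": 0,"ty": -3,"tz": 3,"wx": 0,"wy": 0,"wz": 0,"jaw": -1},
    {"tx": 0,"ty": -3,"tz": 2.5,"wx": 0,"wy": 0,"wz": 0,"jaw": -1},
    {"tx": 0,"ty": -3,"tz": 1.6,"wx": 0,"wy": 0,"wz": 0,"jaw": -1},
    {"tx": 0,"ty": -2.5,"tz": 1,"wx": 0,"wy": 0,"wz": 0,"jaw": -1},
    {"tx": 0,"ty": 0,"tz": 0,"wx": 0.083,"wy": 0,"wz": 0,"jaw": -1},
    {"tx": 0,"ty": 0,"tz": 0,"wx": 0.083,"wy": 0,"wz": 0,"jaw": -1},
    {"tx": 0,"ty": 0,"tz": 0,"wx": 0.082,"wy": 0,"wz": 0,"jaw": -1},
    {"tx": 0,"ty": 0,"tz": 0,"wx": 0.082,"wy": 0,"wz": 0,"jaw": -1},
    {"tx": 0,"ty": 0,"tz": 0,"wx": 0,"wy": 0,"wz": 0,"jaw": -1},
    {"tx": 0,"ty": 0,"tz": 0,"wx": 0,"wy": 0,"wz": 0,"jaw": -1},
  ],
)

```text
time: 12.35
tool_pos: [671.8, 196.3, 176.7]
tcp_rot: [1.931, 1.568, -2.987]
contact_force: [0.6, 0.6, -2.5]
grip_width: 22.1
```

Run:
```python
from go import *
plan([672.1,196.8,66.8],-0.208)
a=imaging.capture('top');b=imaging.capture('side');cv2.imwrite('pics/t12r.png',a)
cv2.imwrite('pics/t12.png',cv2.convertScaleAbs(cv2.resize(a[60:260,60:300],None,fx=3,fy=3),alpha=1.5))
cv2.imwrite('pics/s12.png',cv2.convertScaleAbs(cv2.resize(b[60:210,180:360],None,fx=4,fy=4),alpha=1.5))
```

```text
t 12.35 p [671.8 196.3 176.7] sign 1 w [ 0.002 -0.001 -0.003] 
shift cm in target frame [10.99 -0.02  0.06] in cur frame [10.99 -0.05  0.07] q [ 0.17  0.73  1.06  0.    1.35 -1.19] F [ 0.6  0.6 -2.5] grip 22.1
[[-0.003, -0.979, 0.204], [-0.0, 0.204, 0.979], [-1.0, 0.003, -0.001]]
```

View pics/s12.png

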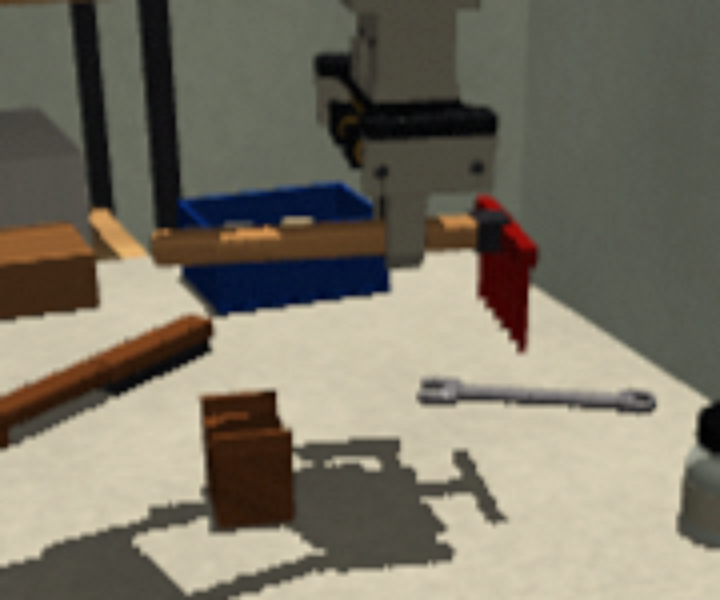

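View pics/t12.png

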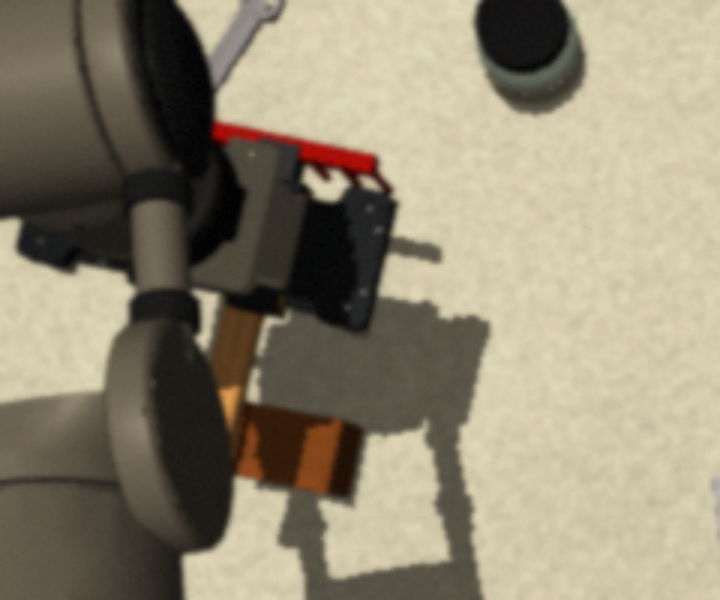

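The rake is back over its block at the pose it was picked up from, and level. Lowering in steps.

Request:
arm_command(
  plan=[
    {"tx": 2.5,"ty": 0,"tz": 0,"wx": 0,"wy": 0,"wz": 0,"jaw": -1},
    {"tx": 2.5,"ty": 0,"tz": 0,"wx": 0,"wy": 0,"wz": 0,"jaw": -1},
    {"tx": 2,"ty": 0,"tz": 0,"wx": 0,"wy": 0,"wz": 0,"jaw": -1},
    {"tx": 1.5,"ty": 0,"tz": 0,"wx": 0,"wy": 0,"wz": 0,"jaw": -1},
    {"tx": 1,"ty": 0,"tz": 0,"wx": 0,"wy": 0,"wz": 0,"jaw": -1},
    {"tx": 0,"ty": 0,"tz": 0,"wx": 0,"wy": 0,"wz": 0,"jaw": -1},
    {"tx": 0,"ty": 0,"tz": 0,"wx": 0,"wy": 0,"wz": 0,"jaw": -1},
    {"tx": 0,"ty": 0,"tz": 0,"wx": 0,"wy": 0,"wz": 0,"jaw": -1},
  ],
)

```text
time: 13.25
tool_pos: [673.1, 196.5, 85.1]
tcp_rot: [-1.161, 1.568, 0.202]
contact_force: [-0.7, -0.7, -1.1]
grip_width: 21.6
```

Run:
```python
from go import *
plan([672.1,196.8,66.8],-0.208)
b=imaging.capture('side')
cv2.imwrite('pics/s13.png',cv2.convertScaleAbs(cv2.resize(b[90:210,180:360],None,fx=4,fy=4),alpha=1.5))
```

```text
t 13.25 p [673.1 196.5  85.1] sign 1 w [0.    0.001 0.002] 
shift cm in target frame [1.83 0.1  0.01] in cur frame [1.83 0.1  0.01] q [ 0.17  0.81  1.17  0.    1.16 -1.19] F [-0.7 -0.7 -1.1] grip 21.6
[[0.002, -0.979, 0.206], [0.0, 0.206, 0.979], [-1.0, -0.002, 0.001]]
```

View pics/s13.png

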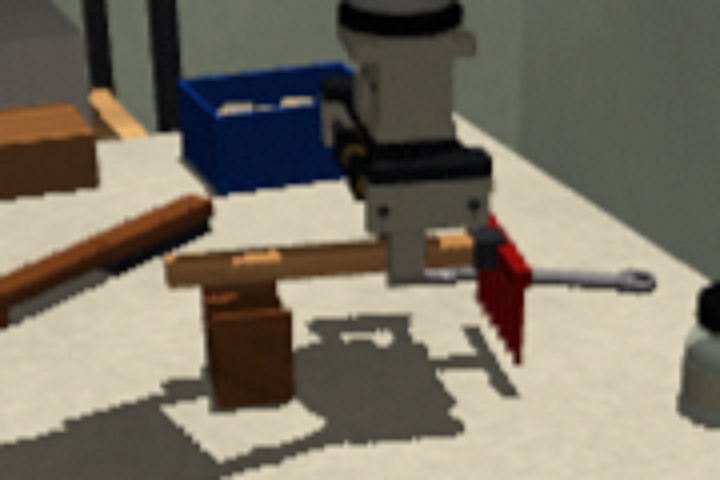

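The handle hangs about 18 mm above its seat, between the lips. Lowering until it touches.

Request:
arm_command(
  plan=[
    {"tx": 0.6,"ty": 0.1,"tz": 0,"wx": 0,"wy": 0,"wz": 0,"jaw": -1},
    {"tx": 0.5,"ty": 0,"tz": 0,"wx": 0,"wy": 0,"wz": 0,"jaw": -1},
    {"tx": 0.3,"ty": 0,"tz": 0,"wx": 0,"wy": 0,"wz": 0,"jaw": -1},
    {"tx": 0.2,"ty": 0,"tz": 0,"wx": 0,"wy": 0,"wz": 0,"jaw": -1},
    {"tx": 0,"ty": 0,"tz": 0,"wx": 0,"wy": 0,"wz": 0,"jaw": -1},
    {"tx": 0,"ty": 0,"tz": 0,"wx": 0,"wy": 0,"wz": 0,"jaw": -1},
  ],
)

```text
time: 13.9
tool_pos: [671.4, 196.6, 67.8]
tcp_rot: [-0.714, 1.571, 0.649]
contact_force: [0.7, -0.1, -1.4]
grip_width: 21.6
```

Run:
```python
from go import *
plan([672.1,196.8,66.8],-0.208)
b=imaging.capture('side')
cv2.imwrite('pics/s14.png',cv2.convertScaleAbs(cv2.resize(b[90:210,180:360],None,fx=4,fy=4),alpha=1.5))
```

```text
t 13.9 p [671.4 196.6  67.8] sign 1 w [0. 0. 0.] 
shift cm in target frame [ 0.1  -0.06  0.03] in cur frame [ 0.1  -0.06  0.03] q [ 0.18  0.82  1.19  0.    1.13 -1.19] F [ 0.7 -0.1 -1.4] grip 21.6
[[0.0, -0.978, 0.206], [0.0, 0.206, 0.978], [-1.0, -0.0, 0.0]]
```

View pics/s14.png

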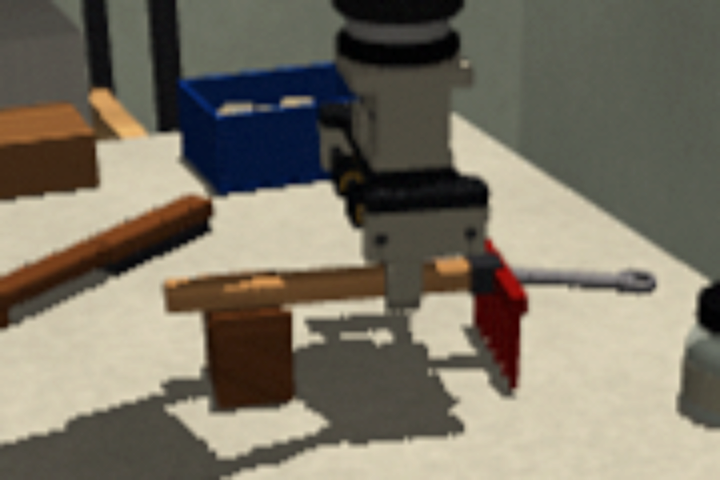

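It is almost down; the force still shows the rake's weight. Going down about 2 mm more.

Request:
arm_command(
  plan=[
    {"tx": 0.1,"ty": 0,"tz": 0,"wx": 0,"wy": 0,"wz": 0,"jaw": -1},
    {"tx": 0.1,"ty": 0,"tz": 0,"wx": 0,"wy": 0,"wz": 0,"jaw": -1},
    {"tx": 0,"ty": 0,"tz": 0,"wx": 0,"wy": 0,"wz": 0,"jaw": -1},
    {"tx": 0,"ty": 0,"tz": 0,"wx": 0,"wy": 0,"wz": 0,"jaw": -1},
  ],
)

```text
time: 14.35
tool_pos: [671.5, 196.6, 66.8]
tcp_rot: [-1.167, 1.57, 0.196]
contact_force: [-3.1, -0.7, 5.4]
grip_width: 21.6
```

Contact: 5.4 N upwards at z=66.8, the same as when it was picked up. Releasing gently and rising.

Request:
arm_command(
  plan=[
    {"tx": -0.05,"ty": 0,"tz": 0,"wx": 0,"wy": 0,"wz": 0,"jaw": -0.5},
    {"tx": 0,"ty": 0,"tz": 0,"wx": 0,"wy": 0,"wz": 0,"jaw": -0.3},
    {"tx": 0,"ty": 0,"tz": 0,"wx": 0,"wy": 0,"wz": 0,"jaw": 0},
    {"tx": 0,"ty": 0,"tz": 0,"wx": 0,"wy": 0,"wz": 0,"jaw": 0.2},
    {"tx": 0,"ty": 0,"tz": 0,"wx": 0,"wy": 0,"wz": 0,"jaw": 0.2},
    {"tx": 0,"ty": 0,"tz": 0,"wx": 0,"wy": 0,"wz": 0,"jaw": 0.2},
    {"tx": -1,"ty": 0,"tz": 0,"wx": 0,"wy": 0,"wz": 0,"jaw": 0.2},
    {"tx": -2,"ty": 0,"tz": 0,"wx": 0,"wy": 0,"wz": 0,"jaw": 0.2},
    {"tx": -4,"ty": 0,"tz": 0,"wx": 0,"wy": 0,"wz": 0,"jaw": 0.2},
    {"tx": -4,"ty": 0,"tz": 0,"wx": 0,"wy": 0,"wz": 0,"jaw": 0.2},
    {"tx": 0,"ty": 4,"tz": 2,"wx": 0,"wy": 0,"wz": 0,"jaw": 0.2},
    {"tx": 0,"ty": 4,"tz": 2,"wx": 0,"wy": 0,"wz": 0,"jaw": 0.2},
    {"tx": 0,"ty": 4,"tz": 2,"wx": 0,"wy": 0,"wz": 0,"jaw": 0.2},
    {"tx": 0,"ty": 4,"tz": 2,"wx": 0,"wy": 0,"wz": 0,"jaw": 0.2},
    {"tx": 0,"ty": 4,"tz": 2,"wx": 0,"wy": 0,"wz": 0,"jaw": 0.2},
    {"tx": 0,"ty": 4,"tz": 2,"wx": 0,"wy": 0,"wz": 0,"jaw": 0.2},
    {"tx": 0,"ty": 4,"tz": 2,"wx": 0,"wy": 0,"wz": 0,"jaw": 0.2},
    {"tx": 0,"ty": 0,"tz": 4,"wx": 0,"wy": 0,"wz": 0,"jaw": 0.2},
    {"tx": 0,"ty": 0,"tz": 4,"wx": 0,"wy": 0,"wz": 0,"jaw": 0.2},
    {"tx": 0,"ty": 0,"tz": 0,"wx": 0,"wy": 0,"wz": 0,"jaw": 0.2},
  ],
)

```text
time: 16.35
tool_pos: [442.6, 473.8, 176.8]
tcp_rot: [-0.377, 1.567, 0.989]
contact_force: [0.7, -0.2, -0.2]
grip_width: 55.1
```

Run:
```python
from go import *
o=T()[2]; print(o['time'],o['tool_pos'],o['contact_force'])
a=imaging.capture('top');b=imaging.capture('side');cv2.imwrite('pics/t15.png',cv2.convertScaleAbs(a,alpha=1.5));cv2.imwrite('pics/s15.png',cv2.convertScaleAbs(b,alpha=1.5))
h=cv2.imread('pics/top0.png'); cv2.imwrite('pics/cmp.png',np.hstack([cv2.resize(x[100:250,110:210],None,fx=3.9,fy=3.9) for x in(h,a)]))
```

```text
16.35 [442.56191902 473.82124602 176.78967382] [ 0.65352368 -0.20690094 -0.22864654]
```

View pics/t15.png

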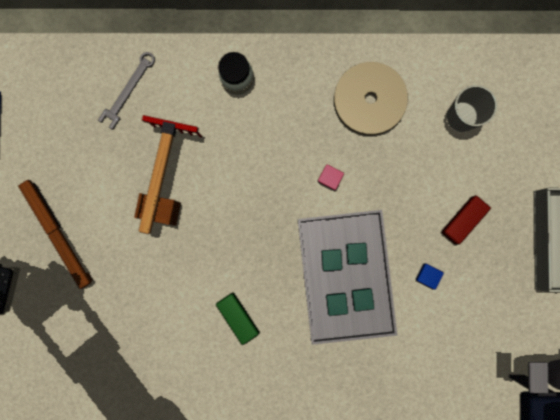

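View pics/s15.png

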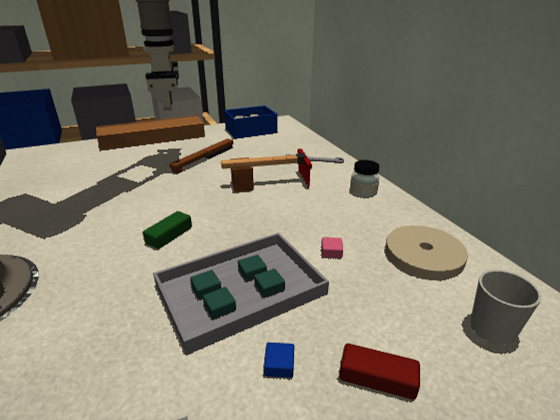

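View pics/cmp.png

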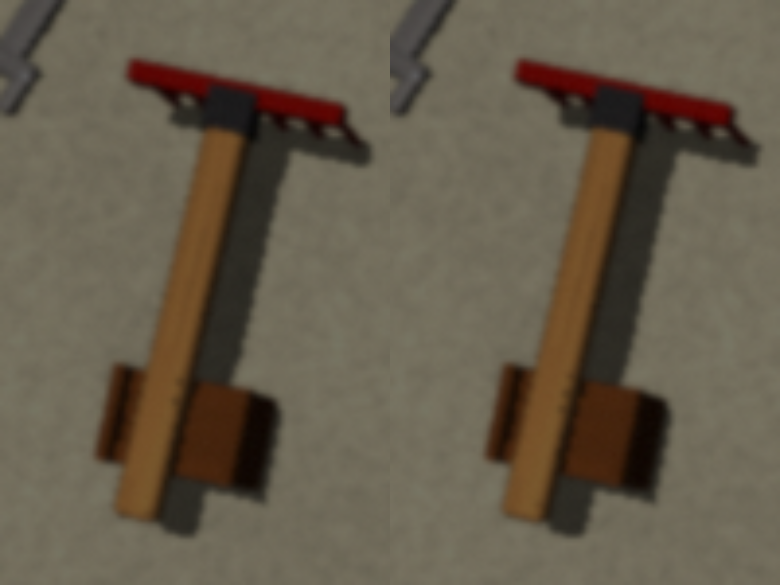

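The stones sit at (332,260), (357,253), (337,304) and (363,300): separate, flat, in one layer. The rake matches its start picture to within a pixel or so, and the robot is clear. Handing in.

```bash
python3 -c "
from plant import bot
print(bot.close_job())"
```

```text
the job is handed in; nothing more can be done
None
```

The job is handed in at about 16.5 s. All four green stones lie flat in one layer on the tray floor, and the rake is back on its block.

- **Stones:** I drew the two top stones off together with the rake. They first landed upright on their near faces, so I raised the tines and pushed them over flat. Only the rake touched the stones.
- **Last checks:** Both cameras show the four stones separate and flat. The rake matches its starting picture to within about a pixel. The blue and pink look-alikes look unmoved, and the arm stands clear with almost no force on it.
- **Forces:** The highest wrist force in any reading was about 6 N, against the 120 N limit.
- **Disagreements:** The two cameras differed by 1 to 5 mm at the tray corners, within the margin I allowed. The first move call was refused because its rows lacked some keys; nothing moved.

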